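# Reset the slab roller's thickness wheels

### The arm

A 6-joint arm with a two-finger parallel gripper is mounted at the origin on the work surface. World frame = base frame: x ahead of the robot, y to its left, z up, the work surface at z = 0. Lengths are in m, angles in degrees, forces in N, time in s.
With the tool pointing down it reaches from about 0.4 to 0.825 m from the base axis. Payload 7 kg.
Tool frame: the origin (TCP) lies on the mounting face of the last link; the fingertips stand 178 mm ahead of it and the grasp point (between the pads) lies 159 mm ahead of it (ctrl.tip_extent is the distance from the TCP to the fingertips, in m); z points along the fingers, y is the direction in which the jaws open and shut (so a half turn about z gives the same grasp; the last joint's range is limited). The gripper opens to 88 mm and grips with 3 to 60 N. Pads are 19 mm wide; open, the fingers measure 130 mm over their backs; the gripper's body (78 mm by 193 mm) begins 47 mm behind the grasp point.
Start: joints at [-50.873, 20.546, 0.682, 0, -70.136, -16.507], TCP at [0.26, -0.623, 0.405] pointing down, gripper open.
Joint ranges: [-176.03, 176.03], [-82.01, 121.73], [-58.28, 71.71], [-173.87, 95.51], [-174.79, -0.11], [-173.66, 173.66]. Speed limits (degrees/s): [136.94, 136.94, 172.46, 180, 180, 180].

### API

Orientations are given as [roll, pitch, yaw] about the fixed x, y, z axes, in that order (R = Rz(yaw) Ry(pitch) Rx(roll)).
In Python, from plant import ctrl gives the robot as it stands. The module is installed in compiled form; this text tells all that it offers.
- The arm moves only by the tool carry_out, never from a script. Its argument "moves" is text: rows parted by semicolons, each of 7 numbers parted by spaces: the finger opening in m, from 0 to 0.0876, then the shift along the tool's x, y, z in m, then the turn, a rotation vector about the tool's x, y, z in rad. A call has 1 to 20 rows; each row is the pose to reach, as a shift and turn from the pose commanded when the call began, along the tool's axes at that moment; what a row does not reach only later rows make up. A row lasts 1/10 s, in which the tool goes at most 50 mm and 8.59 degrees, less where a joint would pass 70% of its speed; a pose out of reach is approached as far as the arm can. A call with a gripper value outside its range is refused whole. The fingers move at their own pace and stop on an object; the grip force is fixed at half the most. Time passes only in rows, so rows that repeat a pose let the fingers close. It gives the time, the measured TCP pose, the force and the opening at its end, in the units of the state.
- ctrl.get_obs(): the state, without advancing time (a new reading comes with each control period).
- ctrl.snapshot(name): name is "scene" or "side" or "wrist"; returns a dict with "image" (400x640x3 uint8, red, green, blue), "K" (3x3 intrinsics, pixels), "R" (3x3) and "t" (3): a world point X has camera coordinates R X + t. Camera axes: x right, y down, z forward; pixel columns grow to the right and rows downward; lengths in m; the calibration is good to about 2 mm. A picture is of the moment at which its call begins. There is no depth.
- ctrl.close_job(): hands the job in, once; it reports no verdict.
Trained networks look in a picture, given as the dict that the camera call returned (one of the last four; its "shot" number tells which), for a name from the list of things; names that differ only in an ending like _2 or _b are one class to them, and where a whole thing is asked for, a point or a joint stands for the part that bears it (a point fixed in the world has none). Each returns a list of dicts, best first, with "confidence" (0 to 1); they miss things now and then, are a little off and sometimes report something else, mostly with a low value. They report only what shows in the picture. A call takes as long as a camera call.
- ctrl.recognise(picture, label): "extent" ([left, top, right, bottom] in pixels, round what is visible of it).
- ctrl.trace(picture, label): "region" (400x640 bool, what is visible of it) and "extent" ([left, top, right, bottom] in pixels, round what is visible of it).
- ctrl.mark_of(picture, label): "at" ([row, column] in pixels: a listed point, or the origin of a listed thing).
The state is a dict: "clock": time; "joint_pos": joint angles; "qvel": joint speeds; "tau": joint torques, N m; "tool_pos": TCP position; "orientation": TCP orientation; "force": force on the tool from outside, world axes, zero at the start; "moment": the same for the moment, N m; "opening": finger opening in m.
Only numpy, scipy, OpenCV 4.12 (cv2) and the standard library are available. Lean on these libraries where they do the work, as an engineer would, in place of code of your own. Each camera call takes 0.05 s, during which the arm holds its last target.

### The job

Set the slab roller for a thinner slab: with fingertip friction, turn each of its two knurled hand wheels clockwise until the white line on the wheel clicks in at the third of the four bar marks (counted clockwise, the second narrowest), so that both ends of the roller are level. Press gently, do not lift the wheels off their index, and leave the rolling pin, brush pot, bowl and modelling tool where they are.

Things in the scene. Friction and masses are not known exactly. Their poses are not given: they have to be found in the camera images.
- roller_frame: Slab roller fixed to the bench: plywood bed 460 x 330 mm, top at 66 mm; steel roller between grey ends; crank outside the right end, to y -330 mm and 190 mm high. Origin on the bench under mid-roller; x along the bed away from the robot (yaw within 0.25 rad), y along the roller to the left, z up. Wheel axes upright at y +200 and -200 mm. Only the wheels stand above 190 mm.
- wheel_left_top (a point): Left hand wheel: centre of its flat upper face, 210 mm above the bench. Black disc 96 mm across, 20 mm thick, knurled rim; a cap 22 mm across stands 3 mm proud in the middle. White radial pointer line on the face. The wheel floats on a spring: pressed, it (and this point) sinks 0.4 mm per N to a stop at 4 mm (10 N), and springs back; it can be lifted 8 mm.
- wheel_right_top (a point): Right hand wheel: the same as the left one; centre of its flat upper face.
- wheel_left (a joint): Left wheel's angle, rad, growing clockwise from above. Click stops at 0, 0.698, 1.396 and 2.094 (every 40 degrees), end stops 0.12 beyond. It starts at the first or second; 1.396 is wanted. Turning it over a click takes at most 0.07 N m at mid-way; let go within 0.3 rad of a stop, it snaps in. A click lowers its end of the roller 2 mm.
- wheel_right (a joint): Right wheel's angle, rad: the same as the left, set independently at the start.
- third_bar_left (a point): Middle of the third bar mark of the left wheel, 60 mm from its axis, on the aluminium index plate (140 mm across, top at 184 mm, 6 mm below the wheel). The four black bars, 14 mm long and 10, 7.5, 5 and 2.5 mm wide, lie clockwise at +60, +20, -20 and -60 degrees (anticlockwise positive) from the frame's x axis.
- third_bar_right (a point): The same for the right wheel.
- rolling_pin: Bystander: loose wooden rolling pin, 420 mm long, 52 mm thick, lying to the left of the roller on the bench; origin under its middle, x along it.
- brush_pot: Bystander: loose white pot of brushes, 90 mm across, 100 mm high, brushes to 200 mm, to the right on the bench; origin at the centre of its underside.
- bowl: Bystander: loose terracotta bowl, 110 mm across, 50 mm high, to the right on the bench; origin at the centre of its underside.
- modelling_tool: Bystander: loose wooden-handled modelling spatula, 200 mm long, lying on the near end of the bed; origin under its middle, x along it.

How it is judged:
By the outcome, as a careful person would: the job done as asked, in the order asked, and still so for the second after the job is handed in, with the robot touching nothing.
It also fails if it takes over 54 s, if anything falls off the work surface, if the arm or the gripper's body presses on something with over 40 N, if the wrist force passes 120 N, or if a joint passes its speed limit or range.

## Working session

There is one attempt and no reset: what is moved stays moved. The work goes in short steps, Python scripts to look and compute and a tool call to move; the robot and the scene stay as the last step left them, time stands still between calls to the robot, and variables do not carry over. Pictures are saved under pics/ and viewed, and the job is handed in when it is done.

Besides the shell and the picture viewer there is one more tool, called as name(argument=value, ...) on one line, values as JSON. carry_out: Moves the arm, as the interface text tells. Its arguments: {"type":"object","properties":{"moves":{"type":"string"}},"required":["moves"]}

```bash
ls; mkdir -p pics
python3 - <<'E'
from plant import ctrl
import cv2,numpy as np
o=ctrl.get_obs(); print(o)
for n in ["scene","side","wrist"]:
    p=ctrl.snapshot(n); cv2.imwrite(f"pics/{n}0.png",p["image"][:,:,::-1])
    print(n,p["K"].tolist(),np.round(p["R"],3).tolist(),np.round(p["t"],3).tolist())
    for l in ["wheel_left_top","wheel_right_top","third_bar_left","third_bar_right","roller_frame"]:
        print(l,[(np.round(d["at"],1).tolist(),round(d["confidence"],2)) for d in ctrl.mark_of(p,l)][:3])
E
```

```text
pics
{'clock': 0.0, 'joint_pos': array([-5.08728331e+01,  2.05922129e+01,  6.33217897e-01, -1.91683059e-02,
       -7.01357147e+01, -1.65073501e+01]), 'qvel': array([-0.03156365, -0.07247015, -0.08674241, -0.05784354,  0.0894719 ,
        0.08367455]), 'tau': array([ 4.46336317e-04, -5.82717705e+01,  2.93055207e+01,  6.99754760e+00,
        6.86664323e-03, -1.55706061e-04]), 'tool_pos': array([ 0.25954188, -0.62289821,  0.40371243]), 'orientation': array([ 1.79904074e+02, -9.63653807e-03, -1.57386703e+02]), 'force': array([-0.67229223,  0.22649218, -0.55417995]), 'moment': array([-0.02329053, -0.0517211 , -0.01199752]), 'opening': 0.08779699418676833}
scene [[432.01134632791474, 0.0, 320.449598113047], [0.0, 432.01134632791474, 196.91212908986904], [0.0, 0.0, 1.0]] [[-0.833, 0.553, -0.009], [0.372, 0.548, -0.749], [-0.41, -0.627, -0.663]] [0.425, -0.065, 1.869]
wheel_left_top [([230.1, 330.8], 0.94)]
wheel_right_top [([159.6, 275.2], 0.66)]
third_bar_left [([237.7, 312.0], 0.64)]
third_bar_right [([166.9, 261.5], 0.87), ([163.5, 281.1], 0.51)]
roller_frame []
side [[398.43595052569634, 0.0, 314.1560434446254], [0.0, 398.43595052569634, 206.38248965394322], [0.0, 0.0, 1.0]] [[-0.719, -0.695, -0.009], [-0.424, 0.448, -0.787], [0.552, -0.562, -0.617]] [0.363, 0.328, 1.142]
wheel_left_top [([205.8, 254.2], 0.78)]
wheel_right_top [([159.4, 344.1], 0.91)]
third_bar_left [([200.1, 248.3], 0.97)]
third_bar_right [([156.4, 338.9], 0.64)]
roller_frame [([228.7, 303.2], 0.88)]
wrist [[327.2230674186477, 0.0, 320.9245916194342], [0.0, 327.2230674186477, 203.29623440535195], [0.0, 0.0, 1.0]] [[-0.385, 0.923, -0.001], [0.88, 0.367, 0.302], [0.279, 0.116, -0.953]] [0.675, -0.038, 0.391]
wheel_left_top []
wheel_right_top []
third_bar_left []
third_bar_right []
roller_frame []
```

View pics/scene0.png

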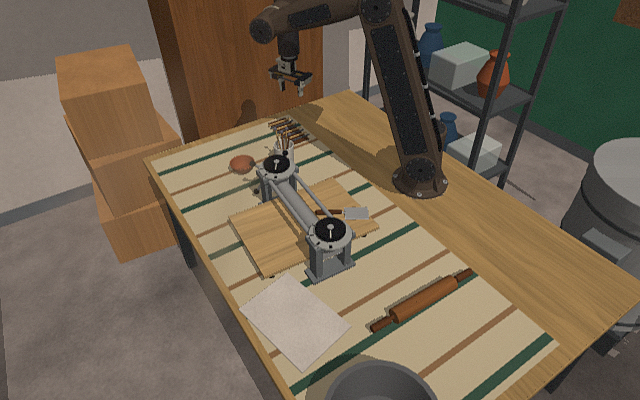

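View pics/side0.png

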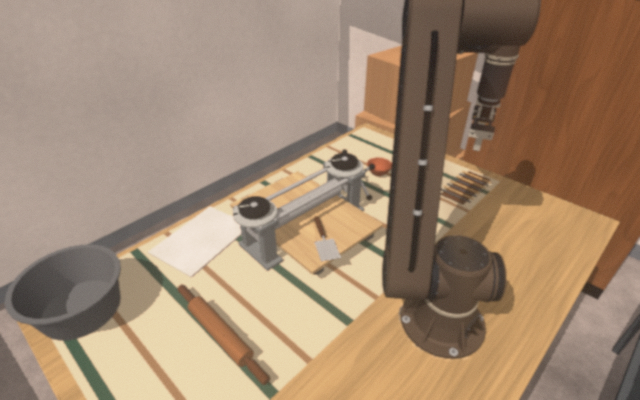

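```bash
cat > h.py <<'E'
import numpy as np,cv2
def ray(p,at):
    r,c=at; d=np.linalg.inv(p["K"])@np.array([c,r,1.]); R=np.array(p["R"]);t=np.array(p["t"])
    return -R.T@t, R.T@d
def onz(p,at,z):
    o,d=ray(p,at); return o+d*(z-o[2])/d[2]
def rectify(p,c,z,half=0.09,n=360):
    # top view: up= +x world, left=+y
    R=np.array(p["R"]);t=np.array(p["t"]);K=np.array(p["K"])
    s=2*half/n
    # pixel(u,v)-> world x=c0+half-v*s ; y=c1+half-u*s
    M=np.array([[0,-s,c[0]+half],[-s,0,c[1]+half],[0,0,z],[0,0,1]])
    H=K@np.hstack([R,t[:,None]])@M
    return cv2.warpPerspective(p["image"],np.linalg.inv(H),(n,n),flags=cv2.INTER_CUBIC)
E
python3 - <<'E'
from plant import ctrl
import cv2,numpy as np
from h import *
ims=[]
for n in ["scene","side"]:
    p=ctrl.snapshot(n)
    row=[]
    for l,z in [("wheel_left_top",.21),("wheel_right_top",.21),("third_bar_left",.184),("third_bar_right",.184)]:
        m=ctrl.mark_of(p,l)
        if m:
            X=onz(p,m[0]["at"],z); print(n,l,np.round(X,4),round(m[0]["confidence"],2))
    # rectify
    for l in ["wheel_left_top","wheel_right_top"]:
        m=ctrl.mark_of(p,l); X=onz(p,m[0]["at"],.21); row.append(rectify(p,X,.21,n=290))
    ims.append(np.hstack(row))
cv2.imwrite("pics/rect0.png",np.vstack(ims)[:,:,::-1])
E
```

```text
scene wheel_left_top [0.5945 0.1845 0.21  ] 0.92
scene wheel_right_top [ 0.5669 -0.2278  0.21  ] 0.83
scene third_bar_left [0.6448 0.1655 0.184 ] 0.75
scene third_bar_right [ 0.6139 -0.2495  0.184 ] 0.93
side wheel_left_top [0.3951 0.1597 0.21  ] 0.75
side wheel_right_top [ 0.5589 -0.2184  0.21  ] 0.55
side third_bar_left [0.6381 0.1666 0.184 ] 0.57
side third_bar_right [ 0.6107 -0.2445  0.184 ] 0.75
```

View pics/rect0.png

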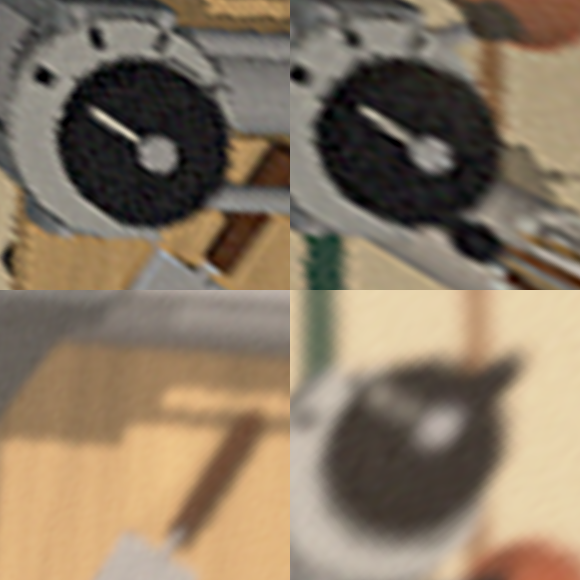

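View pics/wrist0.png

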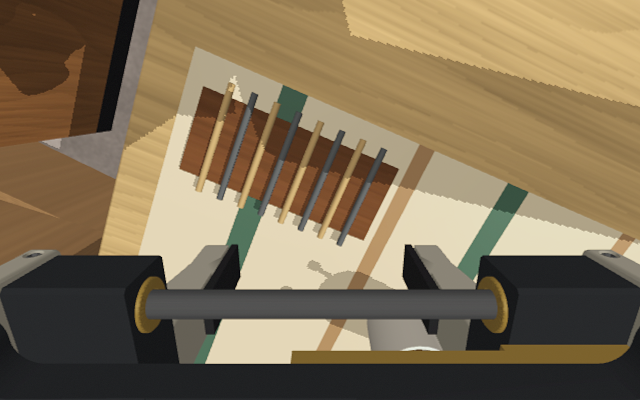

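```bash
cat >> h.py <<'E'
from scipy.spatial.transform import Rotation as Ro
def tool(o): return np.array(o["tool_pos"]),Ro.from_euler("xyz",o["orientation"],degrees=True)
def delta(o,pos,yaw):
    p,R=tool(o); T=Ro.from_euler("xyz",[180,0,yaw],degrees=True)
    return np.round(R.inv().apply(np.array(pos)-p),4),np.round((R.inv()*T).as_rotvec(),4)
E
python3 - <<'E'
from plant import ctrl
from h import *
o=ctrl.get_obs();p=ctrl.snapshot("wrist")
P,R=tool(o); Rc=np.array(p["R"]);t=np.array(p["t"])
print("cam in tool",R.inv().apply(-Rc.T@t-P),"axis",R.inv().apply(Rc[2]), "camx",R.inv().apply(Rc[0]))
# side view right wheel and scene rectified at plate height
s=ctrl.snapshot("scene")
for l in ["rolling_pin","brush_pot","bowl","modelling_tool"]:
    m=ctrl.mark_of(s,l)
    if m: print(l,np.round(onz(s,m[0]["at"],.066 if l[0]=="m" else 0),3),round(m[0]["confidence"],2))
E
```

```text
cam in tool [0.08138783 0.0001506  0.01988183] axis [-3.02188280e-01 -4.19076583e-04  9.53248167e-01] camx [1.38616969e-04 9.99999873e-01 4.83572872e-04]
rolling_pin [0.409 0.443 0.   ] 0.96
brush_pot [ 0.413 -0.421  0.   ] 0.79
bowl [ 0.608 -0.491  0.   ] 0.57
modelling_tool [0.421 0.009 0.066] 0.86
```

Run:
```python
from plant import ctrl
from h import *
print(delta(ctrl.get_obs(),[.575,-.154,.48],-100))
```

```text
(array([-0.4716,  0.3117, -0.0754]), array([ 0.    , -0.    , -1.0015]))
```

carry_out(moves="0.05 0 0 -0.05 0 0 0; 0.05 -0.04 0.025 -0.075 0 0 -0.09; 0.05 -0.08 0.053 -0.075 0 0 -0.18; 0.05 -0.12 0.08 -0.075 0 0 -0.27; 0.05 -0.16 0.106 -0.075 0 0 -0.36; 0.05 -0.2 0.132 -0.075 0 0 -0.45; 0.05 -0.24 0.158 -0.075 0 0 -0.54; 0.05 -0.28 0.185 -0.075 0 0 -0.63; 0.05 -0.32 0.211 -0.075 0 0 -0.72; 0.05 -0.36 0.238 -0.075 0 0 -0.81; 0.05 -0.4 0.265 -0.075 0 0 -0.9; 0.05 -0.44 0.29 -0.075 0 0 -0.96; 0.05 -0.472 0.312 -0.075 0 0 -1.0; 0.05 -0.472 0.312 -0.075 0 0 -1.0; 0.05 -0.472 0.312 -0.075 0 0 -1.0; 0.05 -0.472 0.312 -0.075 0 0 -1.0")

```text
clock: 3.5
tool_pos: [0.575, -0.1539, 0.4797]
orientation: [180.0, -0.0, -100.1]
force: [0.2, 0.0, -0.3]
opening: 0.05
```

```bash
cat > look.py <<'E'
from plant import ctrl
from h import *
import sys
tag,which=sys.argv[1],sys.argv[2]
o=ctrl.get_obs(); print(o["clock"],np.round(o["tool_pos"],4),np.round(o["orientation"],2),"J",np.round(o["joint_pos"],1),"F",np.round(o["force"],2),"M",np.round(o["moment"],3),o["opening"])
p=ctrl.snapshot("wrist"); cv2.imwrite(f"pics/{tag}.png",p["image"][:,:,::-1])
for l,z in [(f"wheel_{which}_top",.21),(f"third_bar_{which}",.184)]:
    for m in ctrl.mark_of(p,l)[:2]: print(l,np.round(m["at"],1),np.round(onz(p,m["at"],z),4),round(m["confidence"],2))
m=ctrl.mark_of(p,f"wheel_{which}_top")
if m:
    c=onz(p,m[0]["at"],.21)
    cv2.imwrite(f"pics/{tag}_r.png",np.hstack([rectify(p,c,.21),rectify(p,c,.184)])[:,:,::-1])
E
python3 look.py w1 right
```

```text
3.5 [ 0.575  -0.1539  0.4797] [ 1.7999e+02 -1.0000e-02 -1.0011e+02] J [  3.8  10.8  -2.9   0.  -76.3 -13.9] F [ 0.18  0.01 -0.31] M [ 0.019  0.053 -0.057] 0.05004672133455535
wheel_right_top [122.5 318.3] [ 0.5661 -0.2189  0.21  ] 0.95
third_bar_right [103.2 243.6] [ 0.6232 -0.2427  0.184 ] 0.65
```

View pics/w1.png

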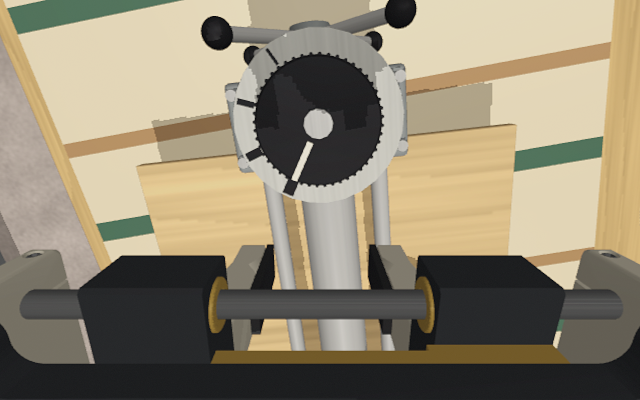

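View pics/w1_r.png

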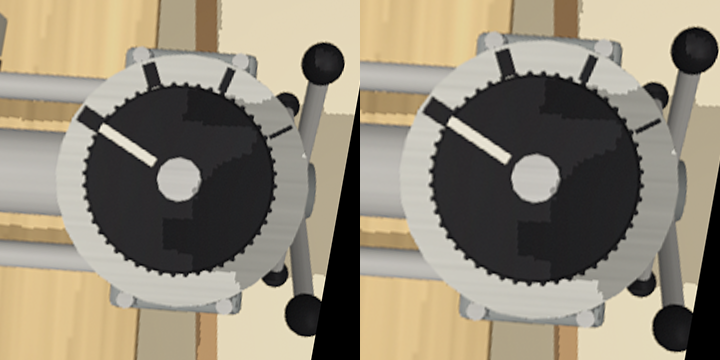

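Run:
```python
from plant import ctrl
from h import *
print(delta(ctrl.get_obs(),[.566,-.219,.393],-100.1))
```

```text
(array([ 0.0651, -0.0027,  0.0869]), array([-0.0004,  0.    , -0.0012]))
```

carry_out(moves="0.055 0.03 -0.001 0 0 0 0; 0.055 0.065 -0.003 0 0 0 0; 0.055 0.065 -0.003 0.03 0 0 0; 0.055 0.065 -0.003 0.06 0 0 0; 0.055 0.065 -0.003 0.08 0 0 0; 0.055 0.065 -0.003 0.086 0 0 0; 0.055 0.065 -0.003 0.086 0 0 0; 0.055 0.065 -0.003 0.086 0 0 0")

```text
clock: 4.5
tool_pos: [0.5672, -0.2184, 0.395]
orientation: [-179.9, -0.0, -100.1]
force: [0.5, -0.3, -0.0]
opening: 0.0552
```

```bash
python3 look.py w2 right
python3 - <<'E'
from plant import ctrl
from h import *
s=ctrl.snapshot("scene");i=s["image"][100:260,180:380]
cv2.imwrite("pics/s2.png",cv2.resize(i,None,fx=3.5,fy=3.5,interpolation=cv2.INTER_CUBIC)[:,:,::-1])
E
```

```text
4.5 [ 0.5672 -0.2184  0.395 ] [-1.7990e+02 -2.0000e-02 -1.0009e+02] J [ -2.6  14.6  -9.1   0.  -66.2  -7.5] F [ 0.52 -0.3  -0.02] M [0.013 0.065 0.017] 0.055172736865372815
wheel_right_top [255.8 324. ] [ 0.5667 -0.2169  0.21  ] 0.85
third_bar_right [213.4 227.7] [ 0.6225 -0.243   0.184 ] 0.89
```

View pics/w2.png

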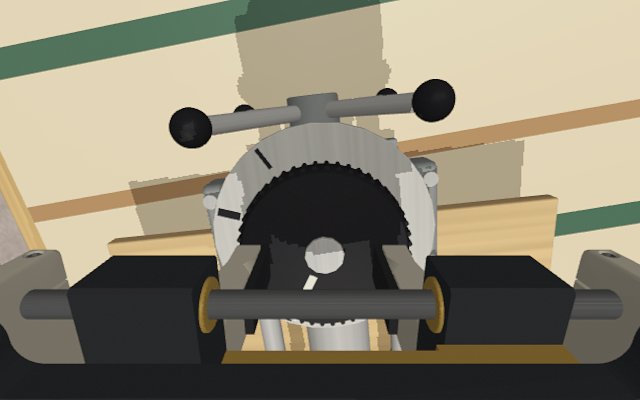

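View pics/s2.png

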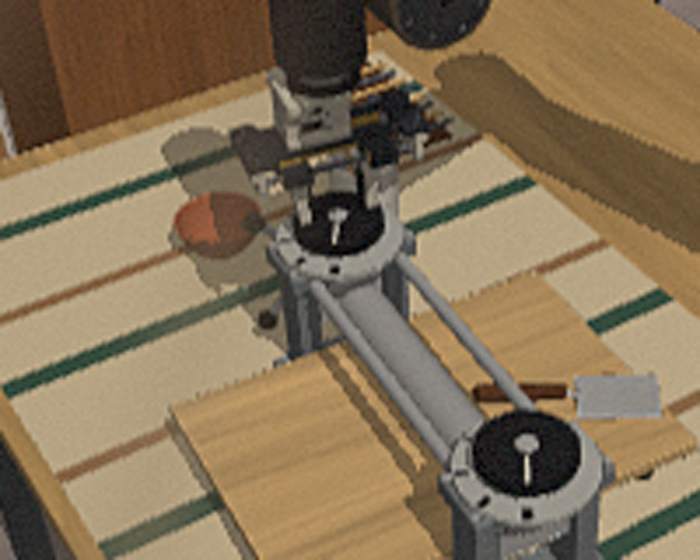

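carry_out(moves="0.055 0.001 0.001 0.002 0 0 0; 0.055 0.001 0.001 0.004 0 0 0; 0.055 0.001 0.001 0.0055 0 0 0; 0.055 0.001 0.001 0.0065 0 0 0; 0.055 0.001 0.001 0.0065 0 0 0; 0.055 0.001 0.001 0.0065 0 0 0")

```text
clock: 5.35
tool_pos: [0.5656, -0.2188, 0.3873]
orientation: [180.0, -0.0, -100.1]
force: [-1.9, 1.0, 2.8]
opening: 0.055
```

carry_out(moves="0.055 0 0 0.0005 0 0 0; 0.055 0 0 0.001 0 0 0; 0.055 0 0 0.001 0 0 0; 0.055 0 0 0.001 0 0 0")

```text
clock: 5.75
tool_pos: [0.5656, -0.2189, 0.3864]
orientation: [-180.0, -0.0, -100.1]
force: [-3.5, 0.7, 4.8]
opening: 0.0551
```

Run:
```python
from plant import ctrl
o=ctrl.get_obs();print(o["tool_pos"],o["force"],o["moment"])
```

```text
[ 0.56562566 -0.21885337  0.38642323] [-3.51861747  0.65804649  4.8428063 ] [ 0.49839732  1.07542686 -0.01091762]
```

carry_out(moves="0.055 0 0 0 0 0 0.1; 0.055 0 0 0 0 0 0.2; 0.055 0 0 0 0 0 0.3; 0.055 0 0 0 0 0 0.4; 0.055 0 0 0 0 0 0.5; 0.055 0 0 0 0 0 0.6; 0.055 0 0 0 0 0 0.7; 0.055 0 0 0 0 0 0.7; 0.055 0 0 0 0 0 0.7")

```text
clock: 6.65
tool_pos: [0.5656, -0.2187, 0.3863]
orientation: [180.0, 0.0, -140.2]
force: [-3.1, 1.9, 5.5]
opening: 0.055
```

```bash
python3 look.py w3 right
python3 - <<'E'
from plant import ctrl
from h import *
s=ctrl.snapshot("scene");i=s["image"][100:260,180:380]
cv2.imwrite("pics/s3.png",cv2.resize(i,None,fx=3.5,fy=3.5,interpolation=cv2.INTER_CUBIC)[:,:,::-1])
E
```

```text
6.65 [ 0.5656 -0.2187  0.3863] [ 179.99    0.   -140.2 ] J [ -2.7  14.9  -9.9  -0.  -65.3 -47.5] F [-3.14  1.9   5.49] M [ 0.72   1.026 -0.03 ] 0.05495475730969242
wheel_right_top [258.7 322.6] [ 0.5644 -0.2188  0.21  ] 0.66
```

View pics/w3.png

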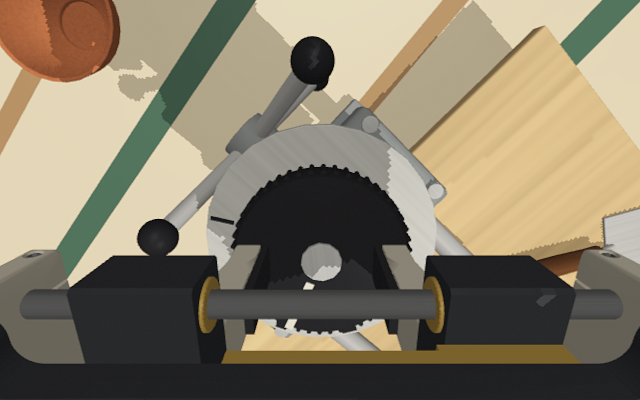

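View pics/s3.png

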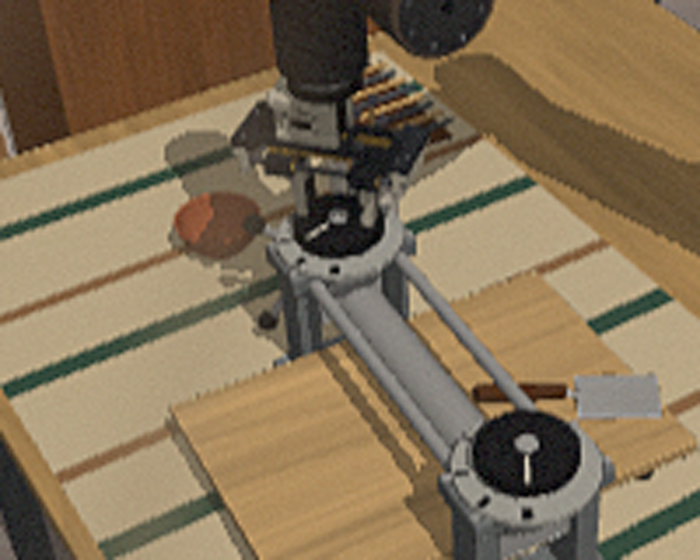

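carry_out(moves="0.055 0 0 0 0 0 0.1; 0.055 0 0 0 0 0 0.2; 0.055 0 0 0 0 0 0.3; 0.055 0 0 0 0 0 0.4; 0.055 0 0 0 0 0 0.5; 0.055 0 0 0 0 0 0.6; 0.055 0 0 0 0 0 0.7; 0.055 0 0 0 0 0 0.7; 0.055 0 0 0 0 0 0.7; 0.055 0 0 0 0 0 0.7")

```text
clock: 7.9
tool_pos: [0.5657, -0.2187, 0.3864]
orientation: [180.0, 0.0, 179.7]
force: [-2.1, 2.2, 5.4]
opening: 0.0553
```

```bash
python3 look.py w4 right
```

```text
7.9 [ 0.5657 -0.2187  0.3864] [1.7999e+02 2.0000e-02 1.7971e+02] J [ -2.7  14.9  -9.9  -0.  -65.3 -87.6] F [-2.12  2.18  5.42] M [0.855 0.759 0.015] 0.05525120815325903
wheel_right_top [257.7 319.6] [ 0.5642 -0.2189  0.21  ] 0.82
third_bar_right [319.4 283.9] [ 0.6225 -0.243   0.184 ] 0.75
```

View pics/w4.png

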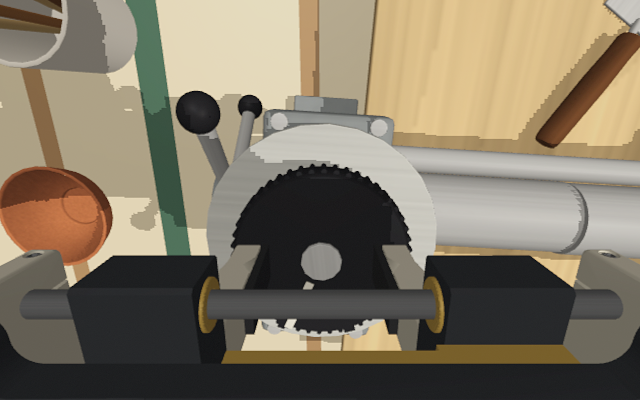

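carry_out(moves="0.055 0 0 -0.002 0 0 0; 0.055 0 0 -0.005 0 0 0; 0.055 0 0 -0.015 0 0 0; 0.055 0 0 -0.05 0 0 0; 0.055 -0.03 0 -0.095 0 0 0; 0.055 -0.065 0 -0.095 0 0 0; 0.055 -0.065 0 -0.095 0 0 0; 0.055 -0.065 0 -0.095 0 0 0")

```text
clock: 8.9
tool_pos: [0.6313, -0.2192, 0.4808]
orientation: [180.0, -0.0, 179.7]
force: [-0.8, 0.3, -0.4]
opening: 0.0549
```

```bash
python3 look.py w5 right;python3 - <<'E'
from plant import ctrl
from h import *
print(delta(ctrl.get_obs(),[.608,.25,.48],-100))
E
```

```text
8.9 [ 0.6313 -0.2192  0.4808] [ 1.7999e+02 -4.0000e-02  1.7970e+02] J [ -2.5  18.    6.7  -0.  -78.8 -87.8] F [-0.82  0.26 -0.36] M [0.006 0.033 0.018] 0.0549437184596059
wheel_right_top [126. 322.] [ 0.5685 -0.2176  0.21  ] 0.82
third_bar_right [185.5 289.5] [ 0.621  -0.2462  0.184 ] 0.79
(array([0.0246, 0.4692, 0.0014]), array([-0.0000e+00, -1.0000e-04, -1.4016e+00]))
```

View pics/w5_r.png

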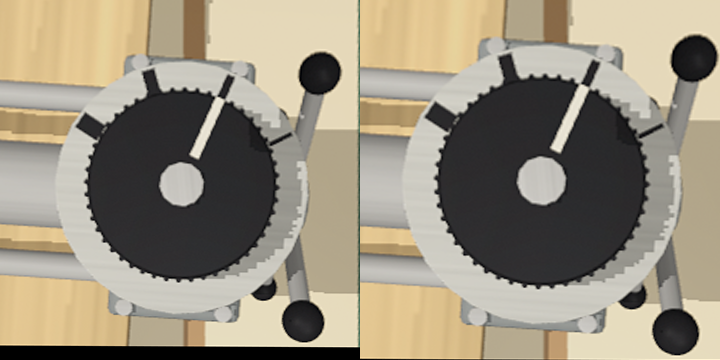

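carry_out(moves="0.055 0.002 0.03 0 0 0 -0.1; 0.055 0.004 0.06 0 0 0 -0.2; 0.055 0.006 0.09 0 0 0 -0.3; 0.055 0.008 0.12 0 0 0 -0.4; 0.055 0.01 0.155 0 0 0 -0.5; 0.055 0.012 0.19 0 0 0 -0.6; 0.055 0.014 0.225 0 0 0 -0.7; 0.055 0.016 0.26 0 0 0 -0.8; 0.055 0.018 0.295 0 0 0 -0.9; 0.055 0.02 0.33 0 0 0 -1.0; 0.055 0.022 0.365 0 0 0 -1.1; 0.055 0.024 0.4 0 0 0 -1.2; 0.055 0.026 0.435 0 0 0 -1.3; 0.055 0.03 0.463 0 0 0 -1.4; 0.055 0.03 0.463 0 0 0 -1.4; 0.055 0.03 0.463 0 0 0 -1.4; 0.055 0.03 0.463 0 0 0 -1.4")

```text
clock: 10.8
tool_pos: [0.6029, 0.2431, 0.4815]
orientation: [-180.0, 0.0, -100.2]
force: [-0.4, 0.1, -0.3]
opening: 0.0553
```

```bash
python3 look.py w6 left
```

```text
10.8 [0.6029 0.2431 0.4815] [-179.99    0.   -100.17] J [ 39.1  16.2   4.3   0.  -78.1 -49.3] F [-0.41  0.06 -0.3 ] M [-0.003  0.123  0.007] 0.05532381755478758
wheel_left_top [129.6 320.7] [0.5932 0.1837 0.21  ] 0.6
third_bar_left [103.9 251.9] [0.645  0.1559 0.184 ] 0.56
```

View pics/w6_r.png

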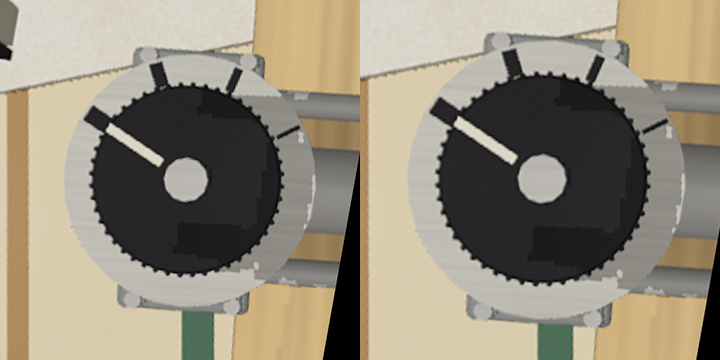

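Run:
```python
from plant import ctrl
from h import *
print(delta(ctrl.get_obs(),[.5925,.1805,.393],-100.17))
```

```text
(array([ 0.0634, -0.0005,  0.0884]), array([-0.0003,  0.0002, -0.    ]))
```

carry_out(moves="0.055 0.03 0 0 0 0 0; 0.055 0.063 0 0 0 0 0; 0.055 0.063 0 0.03 0 0 0; 0.055 0.063 0 0.06 0 0 0; 0.055 0.063 0 0.08 0 0 0; 0.055 0.063 0 0.087 0 0 0; 0.055 0.063 0 0.087 0 0 0; 0.055 0.063 0 0.087 0 0 0; 0.055 0.063 0 0.087 0 0 0")

```text
clock: 11.9
tool_pos: [0.5924, 0.1821, 0.3956]
orientation: [-179.9, 0.1, -100.1]
force: [-0.8, -0.0, 0.3]
opening: 0.0547
```

```bash
python3 look.py w7 left
```

```text
11.9 [0.5924 0.1821 0.3956] [-1.7990e+02  7.0000e-02 -1.0008e+02] J [ 35.1  15.7  -7.5   0.  -66.7 -45.2] F [-0.8  -0.02  0.32] M [0.046 0.094 0.002] 0.05474210004966583
wheel_left_top [251.2 321.8] [0.5928 0.1811 0.21  ] 0.97
third_bar_left [214.2 226.7] [0.6488 0.1583 0.184 ] 0.8
```

View pics/w7.png

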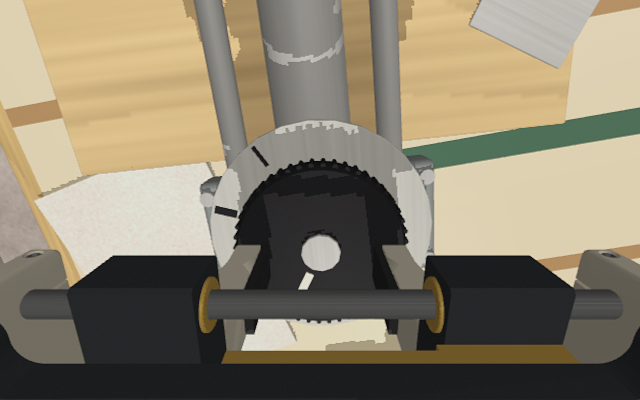

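carry_out(moves="0.055 0.001 0 0.002 0 0 0; 0.055 0.001 0 0.004 0 0 0; 0.055 0.001 0 0.006 0 0 0; 0.055 0.001 0 0.0075 0 0 0; 0.055 0.001 0 0.0075 0 0 0; 0.055 0.001 0 0.0075 0 0 0")

```text
clock: 12.7
tool_pos: [0.5919, 0.1809, 0.387]
orientation: [-180.0, 0.0, -100.1]
force: [-1.5, -0.2, 3.8]
opening: 0.055
```

Pressing 3.8 N; add 0.5 mm, then turn.

carry_out(moves="0.055 0 0 0.0006 0 0 0; 0.055 0 0 0.0006 0 0 0; 0.055 0 0 0.0006 0 0 0.1; 0.055 0 0 0.0006 0 0 0.2; 0.055 0 0 0.0006 0 0 0.3; 0.055 0 0 0.0006 0 0 0.4; 0.055 0 0 0.0006 0 0 0.5; 0.055 0 0 0.0006 0 0 0.6; 0.055 0 0 0.0006 0 0 0.7; 0.055 0 0 0.0006 0 0 0.7; 0.055 0 0 0.0006 0 0 0.7")

```text
clock: 13.8
tool_pos: [0.5922, 0.1812, 0.3864]
orientation: [-180.0, 0.1, -140.0]
force: [-0.4, 2.5, 5.3]
opening: 0.0548
```

```bash
python3 look.py w8 left
```

```text
13.8 [0.5922 0.1812 0.3864] [-1.7999e+02  8.0000e-02 -1.4002e+02] J [ 35.1  16.   -8.3   0.  -65.6 -85.1] F [-0.42  2.54  5.32] M [ 0.654  0.163 -0.031] 0.054837198769964145
wheel_left_top [261.6 319.2] [0.5937 0.181  0.21  ] 0.65
```

View pics/w8.png

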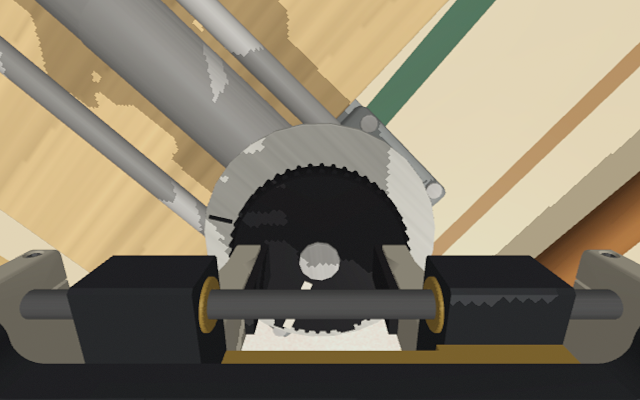

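The pointer moved with the tool and is still at about (300, 292), so there was no slip.

carry_out(moves="0.055 0 0 0 0 0 0.1; 0.055 0 0 0 0 0 0.2; 0.055 0 0 0 0 0 0.3; 0.055 0 0 0 0 0 0.4; 0.055 0 0 0 0 0 0.5; 0.055 0 0 0 0 0 0.6; 0.055 0 0 0 0 0 0.7; 0.055 0 0 0 0 0 0.7; 0.055 0 0 0 0 0 0.7; 0.055 0 0 -0.002 0 0 0.7; 0.055 0 0 -0.005 0 0 0.7; 0.055 0 0 -0.015 0 0 0.7; 0.055 0 0 -0.05 0 0 0.7; 0.055 0 0 -0.095 0 0 0.7; 0.055 0 0 -0.095 0 0 0.7")

```text
clock: 15.5
tool_pos: [0.5925, 0.1807, 0.4881]
orientation: [179.8, 0.5, 179.8]
force: [-0.0, 0.2, -0.2]
opening: 0.0555
```

carry_out(moves="0.055 -0.03 0 0 0 0 0; 0.055 -0.065 0 0 0 0 0; 0.055 -0.065 0 0 0 0 0; 0.055 -0.065 0 0 0 0 0")

```text
clock: 15.9
tool_pos: [0.6573, 0.1803, 0.4799]
orientation: [-179.9, -0.1, 179.7]
force: [-0.0, -0.2, -0.1]
opening: 0.0554
```

```bash
python3 look.py w9 left
python3 - <<'E'
from plant import ctrl
from h import *
s=ctrl.snapshot("scene");i=s["image"][100:260,180:380]
cv2.imwrite("pics/s9.png",cv2.resize(i,None,fx=3.5,fy=3.5,interpolation=cv2.INTER_CUBIC)[:,:,::-1])
for l in ["rolling_pin","brush_pot","bowl","modelling_tool"]:
    m=ctrl.mark_of(s,l)
    if m: print(l,np.round(onz(s,m[0]["at"],.066 if l[0]=="m" else 0),3),round(m[0]["confidence"],2))
E
```

```text
15.9 [0.6573 0.1803 0.4799] [-1.7993e+02 -1.4000e-01  1.7967e+02] J [  31.7   19.3    8.6   -0.   -79.4 -122. ] F [-0.03 -0.2  -0.12] M [-0.02   0.009  0.024] 0.05535540451028546
wheel_left_top [125.2 321.2] [0.5934 0.1809 0.21  ] 0.86
third_bar_left [187.5 292.3] [0.648  0.1554 0.184 ] 0.62
rolling_pin [0.425 0.456 0.   ] 0.84
brush_pot [ 0.412 -0.44   0.   ] 0.9
bowl [ 0.609 -0.499  0.   ] 0.54
modelling_tool [0.424 0.008 0.066] 0.75
```

View pics/w9_r.png

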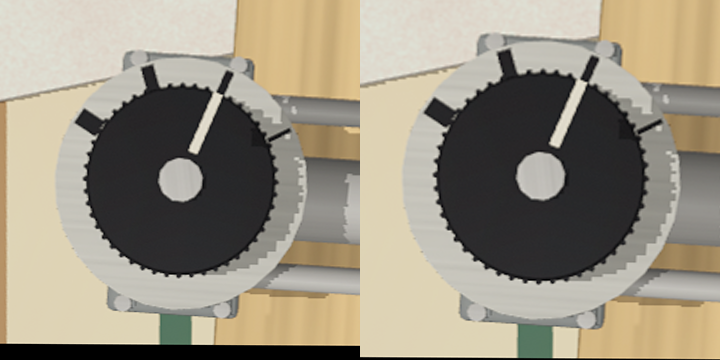

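View pics/s9.png

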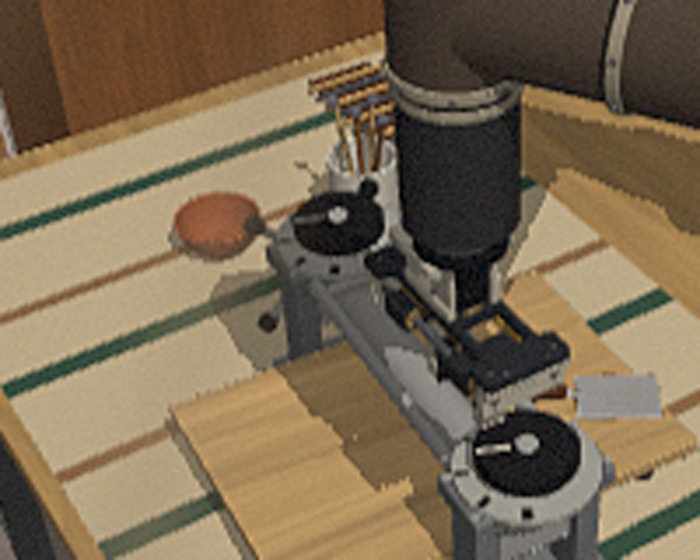

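Run:
```python
from plant import ctrl
print(ctrl.close_job())
```

```text
the job is handed in; nothing more can be done
None
```

I turned both hand wheels clockwise two clicks, from the first bar mark to the third, and handed the job in at about 16 s. I did the right wheel first, then the left. For each I rested two fingertips on the face, pressed with about 5 N and turned the tool about 80 degrees in place.

- **Wheels:** Wrist-camera views taken after lifting off show the white line on the third bar on both wheels, with no slip seen while turning. The right wheel was not viewed up close again after I did the left, but the last scene picture still shows it where I left it.
- **Contact:** The arm was clear of everything at hand-in, with force near 0 N. The highest vertical press reading was about 5.5 N.
- **Side force:** While pressing, there was a side force of 2 to 4 N that I did not explain. It went away on lift-off.
- **Bystanders:** The arm stayed above or away from all four, and in the last picture the pot, bowl and modelling tool look undisturbed. The network's positions for the rolling pin and brush pot differed by about 20 mm between the first and last pictures. I put this down to detection noise, since the tool did not go near them, but I did not check it further.

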